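# Clip a reaction tile onto the bench rotator

### The arm

A 6-joint arm with a two-finger parallel gripper is mounted at the origin on a cart in front of the work surface, level with it; the furniture and walls round the work are solid. World frame = base frame: x ahead of the robot, y to its left, z up, the work surface at z = 0. Lengths are in m, angles in rad, forces in N, time in s.
With the tool pointing down it reaches from about 0.3 to 0.85 m from the base axis. Payload 5.4 kg.
Tool frame: the origin (TCP) lies on the front face of the gripper's body, between the roots of the fingers; the fingertips stand 73 mm ahead of it and the grasp point (between the pads) lies 54 mm ahead of it (manip.tip_reach is the distance from the TCP to the fingertips, in m); x points along the fingers, z is the direction in which the jaws open and shut, and the axes are right-handed (so a half turn about x gives the same grasp; the last joint's range is limited). The gripper opens to 85 mm and grips with 20 to 120 N. Pads are 22 mm wide; open, the fingers measure 114 mm over their backs; the gripper's body (76 mm by 85 mm) begins 54 mm behind the grasp point. The pads swing forward as they close: fully open they stand 13 mm farther back than shut.
Start: joints at [0.896, 0.158, 1.597, -0, 1.386, -0.21], TCP at [0.258, 0.514, 0.304] pointing down, gripper open.
Joint ranges: [-2.91, 2.91], [-0.94, 2.29], [0.18, 2.7], [-1.29, 4.43], [0.17, 2.64], [-3, 3]. Speed limits (rad/s): [2.57, 2.57, 3.14, 3.14, 3.14, 3.14].

### API

Orientations are given as a unit quaternion [w, x, y, z].
In Python, from rig import manip, effector, ik, state, vision, finish_job, spot_in, regions_of, place_of gives the robot as it stands. Calls block until the motion is done:
- manip.goto(position, orientation): joint-space move of the TCP to a pose.
- manip.move_l(position, rot=None, vel=0.15): straight line of the TCP; rot=None keeps the orientation; vel is the mean speed in m/s.
- manip.move_j(angles): joint-space move.
- effector.move_gripper(opening, newtons=None): finger opening in m; newtons is the grip in N (None keeps the last); returns when the fingers have stopped.
- manip.wait(seconds).
- ik(position, orientation): joint angles nearest the present ones, or None.
- state(): the state.
- vision.grab_frame(name): name is "side" or "top"; returns a dict with "img" (400x640x3 uint8, blue, green, red), "range_z" (400x640 float32, m along the optical axis (not along the pixel's ray), 0 where there is no reading), "fx", "fy", "cx", "cy" (pixels), "world_from_camera" (4x4, takes a point from camera to world coordinates). Camera axes: x right, y up, looking along -z (the intrinsics and any distortion apply to the point x, -y, -z); pixel columns grow to the right and rows downward; lengths in m; the calibration is good to about 2 mm. A picture is of the moment at which its call begins.
A pose or a line that the arm cannot do raises manip.PlanningError and nothing moves.
- finish_job(): hands the job in, once; it reports no verdict.
Trained networks look in a picture, given as the dict that the camera call returned (one of the last four; its "shot" number tells which), for a name from the list of things; names that differ only in an ending like _2 or _b are one class to them, and where a whole thing is asked for, a point or a joint stands for the part that bears it (a point fixed in the world has none). Each returns a list of dicts, best first, with "score" (0 to 1); they miss things now and then, are a little off and sometimes report something else, mostly with a low value. They report only what shows in the picture. A call takes as long as a camera call. They do not tell look-alikes from the thing itself.
- spot_in(name, picture): "at" ([row, column] in pixels, amid what is visible of it).
- regions_of(name, picture): "mask" (400x640 bool, what is visible of it) and "at" ([row, column] in pixels, amid what is visible of it).
- place_of(name, picture): "at" ([row, column] in pixels: a listed point, or the origin of a listed thing).
The state is a dict: "t": time; "q": joint angles; "qvel": joint speeds; "effort": joint torques, N m; "eef_pos": TCP position; "tool_rot": TCP orientation; "ft_force": force on the tool from outside, world axes, zero at the start; "torque": the same for the moment, N m; "gripper_width": finger opening in m.
Only numpy, scipy, OpenCV 4.12 (cv2) and the standard library are available. Lean on these libraries where they do the work, as an engineer would, in place of code of your own. Each camera call takes 0.05 s, during which the arm holds its last target.

### The job

Load the white six-ring reaction tile on the bench rotator: with one fingertip hold down the blue press bar of the spring clip so that its toe lifts, and with the other fingertip push the tile along between the rails, under the lifted toe, until it is fully home against the end stop. Then let go of the bar so that the clip closes on the tile, and come clear. Only push the tile, never lift or tip it, and leave the other things on the bench where they are.

Things in the scene. Friction and masses are not known exactly. Their poses are not given: they have to be found in the camera images.
- rotator: Low white bench rotator, fixed, about 170 x 150 mm, black control panel at its -x end; its flat dark platform is 70 mm above this origin. Origin: underside, on the centre line of the tile channel (case: x -84 to 84, y -58 to 92 mm). Own +x: the direction in which the tile is pushed; +y: towards the press bar's side. May stand turned by up to 0.35 rad.
- tile: White ceramic reaction tile, six blue rings on top, 60 mm long (x, the push direction), 50 wide (y), 10 thick, 40 to 85 g, loose, flat on the platform between the rails, front edge 8 to 18 mm short of the clip's toe. Origin: centre of its underside; home is x = +30 mm in the rotator's frame, so it is pushed 34 to 44 mm.
- clip (a joint): Angle of the steel spring clip, a see-saw on a pin parallel to the rotator's x at y = +36 mm, 84 mm above the bench. 0: shut, toe 1.5 mm above the platform: a rigid block, the tile cannot be forced under. Grows as the press bar goes down: above 0.36 the toe clears the tile, 0.5 bar level and toe 14 mm above the platform, 0.58 hard stop. Sprung shut (3 to 5 N at the bar). Rests on the tile at about 0.34.
- press_bar (a point): Middle of the top of the blue press bar (x -72 to 0 mm in the rotator's frame, 24 mm wide). Shut, it slopes up away from the tile by 0.5 rad: this point is 90 mm above the bench at y = +67 mm, the outer edge 95 mm. Held level it covers y = +55 to +78 mm and its top is 74 mm above the bench, 4 mm above the platform. A fingertip may slide along it.
- clip_toe (a point): Lowest point of the clip's toe with its black rubber foot: 12 mm long along the rotator's x (x = +34 to +46 mm), 6 mm across, at y = +12 mm when shut.
- stop (a point): Foot of the end stop's face at platform height, at x = +60 mm, y = 0 in the rotator's frame: the middle of the tile's front edge comes here. The stop is 9 mm high. Two steel side rails, 7 mm high, inner faces at y = -27 and +27 mm, from x = -40 to +64 mm, lead to it.
- vial_1: Bystander, not to be disturbed: a small brown glass vial with a white cap, 22 mm wide, 47 mm tall, standing by the rotator. Origin: centre of its underside.
- vial_2: Bystander, not to be disturbed: a small blue vial with a white cap, 22 mm wide, 47 mm tall, standing by the rotator. Origin: centre of its underside.
- specimen_cup_1: Bystander, not to be disturbed: a lidded specimen cup with an orange lid, 63 mm wide, 71 mm tall. Origin: centre of its underside.
- marker_3: Bystander, not to be disturbed: a felt marker with a blue cap, 118 mm long, lying on the bench. Origin: centre of its underside.
- timer: Bystander, not to be disturbed: a white bench timer, 66 x 66 x 19 mm, lying on its back. Origin: centre of its underside.
- micropipette: Bystander, not to be disturbed: a grey micropipette, 234 mm long, lying on the bench. Origin: centre of its underside.
Not all that is in view belongs to the job. Of the things that look like the rotator, the larger one is meant.

How it is judged:
By the outcome, as a careful person would: the job done as asked, in the order asked, and still so for the second after the job is handed in, with the robot touching nothing.
It also fails if it takes over 40 s, if anything falls off the work surface, if the arm or the gripper's body presses on something with over 40 N, if the wrist force passes 120 N, or if a joint passes its speed limit or range.

## Working session

There is one attempt and no reset: what is moved stays moved. The work goes in short steps, each a Python script; the robot and the scene stay as the last script left them, time stands still between calls to the robot, and variables do not carry over. Pictures are saved under pics/ and viewed, and the job is handed in when it is done.

```bash
ls; mkdir -p pics
cat > h.py <<'E'
import numpy as np, cv2, pickle
from rig import *
def w(pic,r,c,z=None):
    T=np.array(pic["world_from_camera"]); 
    d=np.array([(c-pic["cx"])/pic["fx"],-(r-pic["cy"])/pic["fy"],-1.0])
    if z is None:
        s=pic["range_z"][int(round(r)),int(round(c))]
    else:
        rd=T[:3,:3]@d; s=(z-T[2,3])/rd[2]
    return T[:3,:3]@(d*s)+T[:3,3]
E
python3 - <<'E'
from h import *
print({k:v for k,v in state().items() if k in('t','eef_pos','tool_rot')})
for n in("side","top"):
    p=vision.grab_frame(n); cv2.imwrite(f"pics/{n}0.png",p["img"]); print(n,[k for k in p],p["fx"],p["cx"],p["cy"],np.round(p["world_from_camera"],3).tolist())
    pickle.dump({k:p[k] for k in p},open(f"{n}0.pkl","wb"))
    for nm in("rotator","tile","clip","vial_1","specimen_cup_1","marker_3","timer","micropipette"):
        print(nm,[(np.round(d["at"],1).tolist(),round(d["score"],2),np.round(w(p,*d["at"]),3).tolist()) for d in spot_in(nm,p)[:3]])
    for nm in("rotator","tile","press_bar","clip_toe","stop"):
        print("place",nm,[(np.round(d["at"],1).tolist(),round(d["score"],2),np.round(w(p,*d["at"]),3).tolist()) for d in place_of(nm,p)[:3]])
E
```

```text
pics
{'t': 0.0, 'eef_pos': array([0.25746931, 0.51361941, 0.30291141]), 'tool_rot': array([ 0.60108326, -0.37163683,  0.60234059,  0.37117488])}
side ['img', 'range_z', 'fx', 'fy', 'cx', 'cy', 'world_from_camera', 'shot'] 500.9300555443263 332.12602750404506 208.79538986618024 [[0.999, -0.021, 0.027, 0.535], [0.034, 0.415, -0.909, -1.106], [0.008, 0.91, 0.415, 0.621], [0.0, 0.0, 0.0, 1.0]]
rotator [([246.9, 346.5], 0.88, [0.538, -0.067, 0.048]), ([205.7, 348.9], 0.7, [0.543, 0.152, 0.056]), ([219.4, 337.1], 0.69, [0.514, 0.006, 0.084])]
tile [([229.3, 344.4], 0.78, [0.532, -0.034, 0.078])]
clip [([220.8, 335.8], 0.67, [0.511, -0.011, 0.089]), ([191.9, 338.4], 0.65, [0.512, 0.216, 0.07])]
vial_1 [([274.2, 335.9], 0.67, [0.516, -0.152, 0.025]), ([270.8, 370.3], 0.45, [0.593, -0.137, 0.027])]
specimen_cup_1 [([170.9, 347.4], 0.7, [0.537, 0.432, 0.055])]
marker_3 [([183.7, 303.0], 0.51, [0.392, 0.42, 0.012]), ([201.4, 305.2], 0.43, [0.411, 0.281, 0.01])]
timer [([198.2, 303.6], 0.65, [0.406, 0.289, 0.017]), ([242.2, 344.2], 0.58, [0.532, -0.083, 0.069])]
micropipette [([319.6, 299.8], 0.
[... 1482 characters left out ...]
])]
micropipette [([225.1, 453.2], 0.94, [0.442, -0.292, 0.024]), ([253.4, 182.7], 0.21, [0.385, 0.423, 0.014])]
place rotator [([192.3, 281.0], 0.73, [0.534, 0.16, 0.054]), ([194.0, 356.2], 0.71, [0.519, -0.033, 0.082]), ([225.5, 441.9], 0.16, [0.445, -0.27, -0.002])]
place tile [([189.9, 358.5], 0.65, [0.53, -0.039, 0.08]), ([197.7, 172.5], 0.52, [0.523, 0.435, 0.07])]
place press_bar [([203.9, 336.2], 0.89, [0.494, 0.019, 0.088]), ([201.6, 256.5], 0.71, [0.508, 0.221, 0.068])]
place clip_toe [([173.3, 353.7], 0.84, [0.577, -0.03, 0.069]), ([176.4, 270.1], 0.83, [0.574, 0.186, 0.069])]
place stop [([173.0, 269.4], 0.71, [0.586, 0.19, 0.055]), ([165.0, 353.8], 0.69, [0.599, -0.031, 0.069])]
```

Run:
```python
import cv2
a=cv2.imread("pics/top0.png");s=cv2.imread("pics/side0.png")
cv2.imwrite("pics/topc.png",cv2.resize(a[130:260,230:430],None,fx=4,fy=4,interpolation=cv2.INTER_CUBIC))
cv2.imwrite("pics/sidec.png",cv2.resize(s[170:300,260:440],None,fx=4,fy=4,interpolation=cv2.INTER_CUBIC))
```

```text
(no output)
```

View pics/top0.png

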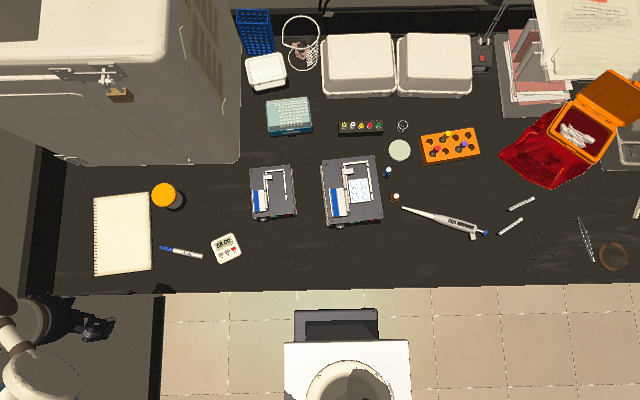

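View pics/topc.png

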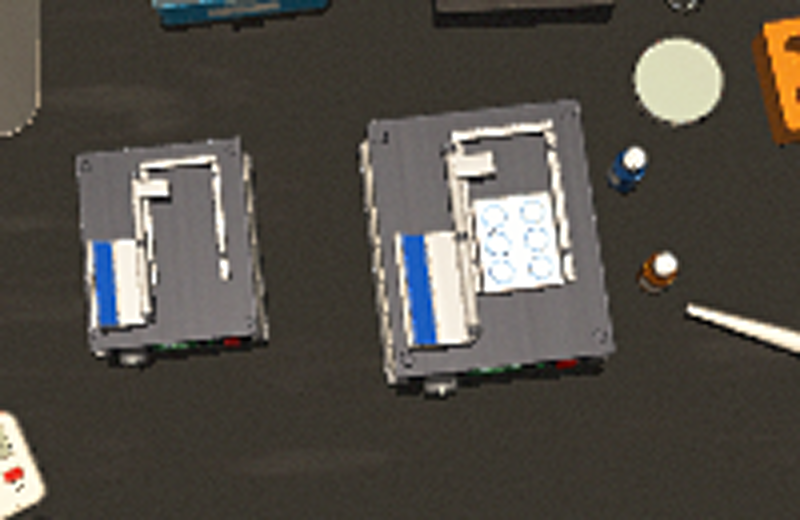

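View pics/sidec.png

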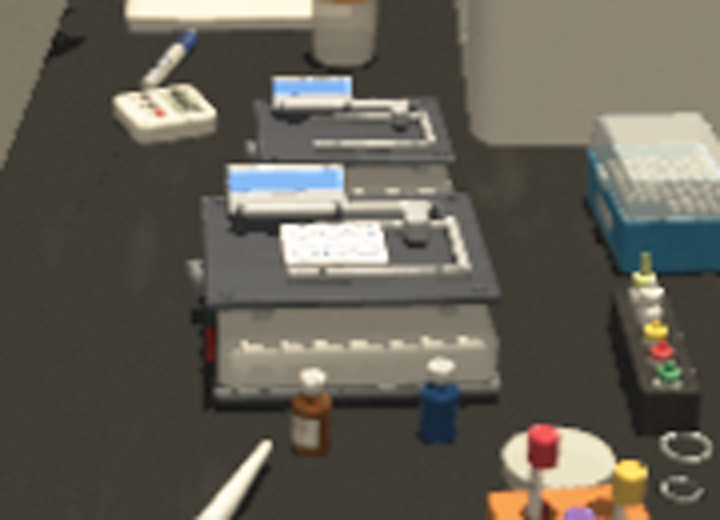

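View pics/side0.png

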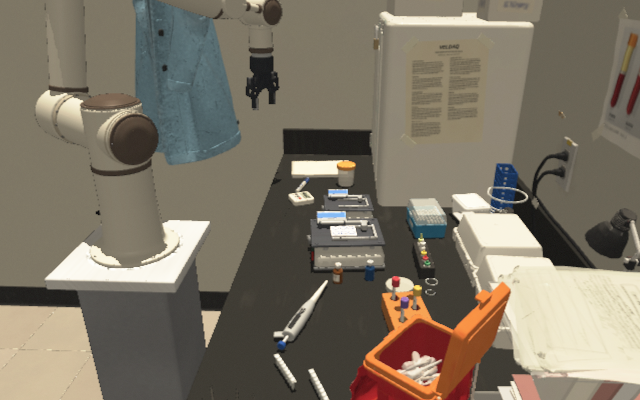

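Rotator candidates are the larger one at top px (193,345), which carries the tile, and a smaller look-alike at (194,275). I choose the larger; the tile is at (192,357) with its rings visible in the crop. The bar is on the left (+y) and the toe is ahead of the tile. Next I fit the rotator's frame from the depth data.

```bash
cat >> h.py <<'E'
from scipy.spatial.transform import Rotation as Ro
TH=0.10; O=np.array([.538,-.0415])
def L(x,y): c,s=np.cos(TH),np.sin(TH); return O+np.array([[c,-s],[s,c]])@np.array([x,y])
def loc(P): c,s=np.cos(TH),np.sin(TH); return np.array([[c,s],[-s,c]])@(np.asarray(P)[:2]-O)
def quat(sg):
    X=np.array([0,0,-1.]);Z=sg*np.array([-np.sin(TH),np.cos(TH),0]);Y=np.cross(Z,X)
    q=Ro.from_matrix(np.stack([X,Y,Z],1)).as_quat(); return np.array([q[3],q[0],q[1],q[2]])
E
python3 - <<'E'
from h import *
print(state()["q"].round(3) if hasattr(state()["q"],'round') else state()["q"])
P=[*L(-.058,.033),.22]
best=None
for s in(1,-1):
    j=ik(P,quat(s)); print(s,None if j is None else np.round(j,2))
    if j is not None:
        d=np.abs(np.array(j)-state()["q"]).max()
        if best is None or d<best[0]: best=(d,s)
s=best[1];print(s)
effector.move_gripper(.052,20)
print(manip.tip_reach,state()["gripper_width"],state()["t"])
manip.goto(P,quat(s))
S=state();print(S["t"],S["eef_pos"],loc(S["eef_pos"]),S["ft_force"])
open("sg","w").write(str(s))
for n in("side","top"):
    p=vision.grab_frame(n);pickle.dump(p,open(n+"1.pkl","wb"))
    sl=(slice(140,270),slice(260,440)) if n=="side" else (slice(130,260),slice(260,440))
    cv2.imwrite(f"pics/{n}1.png",cv2.resize(p["img"][sl],None,fx=4,fy=4,interpolation=cv2.INTER_CUBIC))
E
```

```text
[ 0.896  0.158  1.597 -0.     1.386 -0.21 ]
1 [-0.28 -0.01  1.95 -0.    1.2  -1.96]
-1 [-0.28 -0.01  1.95 -0.    1.2   1.19]
-1
0.0726 0.05220842090213816 1.9333
4.0083 [ 0.47714612 -0.01389318  0.22014854] [-0.05779378  0.03354415] [ 0.7712244   0.24023819 -0.02368383]
```

View pics/side1.png

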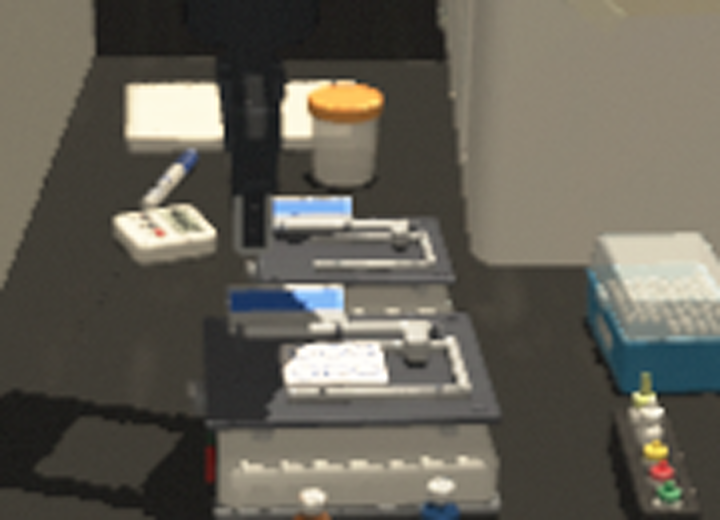

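View pics/top1.png

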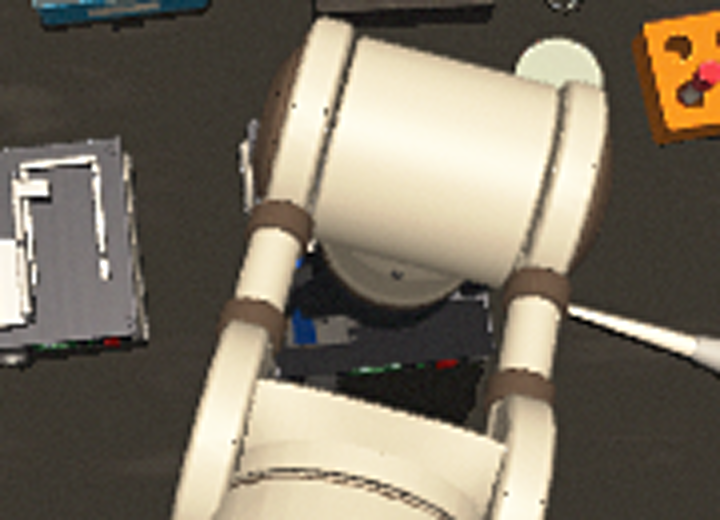

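The side view shows the closer fingertip at crop (250,240), well above the platform. The top view is blocked by the arm. I measure the finger geometry from the side depth.

Run:
```python
from h import *; from fit import cloud
p=pickle.load(open("side1.pkl","rb"));W=cloud(p)
m=(p["range_z"]>0)&(W[...,2]>.12)&(W[...,2]<.30)&(abs(W[...,0]-.477)<.09)&(abs(W[...,1]+.014)<.12)
Q=W[m];l=np.array([loc(q)*1000 for q in Q]);z=Q[:,2]*1000
for a in range(130,230,6):
    k=(z>=a)&(z<a+6)
    if k.any(): print(a,k.sum(),"x",l[k,0].min().round(),l[k,0].max().round(),"y",np.percentile(l[k,1],[0,20,50,80,100]).round())
print(z.min())
```

```text
148 9 x -66.0 -47.0 y [-0.  1.  2.  3. 60.]
154 18 x -66.0 -45.0 y [-7. -4. -2.  1. 58.]
160 27 x -66.0 -45.0 y [-10.  -6.  -3.   1.  63.]
166 26 x -66.0 -45.0 y [-8. -6. -4.  1. 56.]
172 19 x -66.0 -45.0 y [-8. -7. -3.  2. 64.]
178 39 x -66.0 -45.0 y [-10.  -6.   0.  58.  64.]
184 24 x -66.0 -46.0 y [-8. -7. -4.  2. 60.]
196 24 x -68.0 -44.0 y [-26. -25. -23. -21.   3.]
202 39 x -69.0 -45.0 y [-27. -25. -22. -16.  64.]
208 18 x -68.0 -45.0 y [-30. -26. -24.  -6.  57.]
214 22 x -73.0 -41.0 y [-30. -28. -25.   2.  53.]
220 35 x -73.0 -41.0 y [-31. -29. -28.   4.  51.]
226 44 x -73.0 -41.0 y [-34. -31. -29.   3.  48.]
152.43309679159663
```

Run:
```python
from h import *
xy=L(-.060,.033)
manip.move_l([*xy,.172],vel=.12)
manip.wait(.1)
f0=np.array(state()["ft_force"]);print(f0)
z=.166
manip.move_l([*xy,z],vel=.05)
while z>.1385:
    f=np.array(state()["ft_force"])-f0
    print(round(z,4),f.round(2))
    if f[2]>8.5: break
    z-=.003 if z>.150 else .0015
    manip.move_l([*xy,z],vel=.04)
S=state();print(S["t"],S["eef_pos"])
np.save("f0.npy",f0)
p=vision.grab_frame("side");pickle.dump(p,open("side2.pkl","wb"))
cv2.imwrite("pics/side2.png",cv2.resize(p["img"][190:290,290:410],None,fx=6,fy=6,interpolation=cv2.INTER_CUBIC))
```

```text
[0.16494742 0.59618739 0.41639171]
0.166 [-0.66 -0.26 -0.14]
0.163 [-0.66 -1.3  -0.47]
0.16 [-0.64 -1.37 -0.1 ]
0.157 [ 0.53 -0.04  0.46]
0.154 [ 0.14 -0.47  3.93]
0.151 [ 2.27 -1.39  2.97]
0.148 [ 1.64 -2.08  4.15]
0.1465 [ 1.32 -3.33  4.98]
0.145 [ 0.37 -4.78  4.89]
0.1435 [ 0.25 -5.99  5.63]
0.142 [-0.68 -6.06  8.07]
0.1405 [-1.13 -6.79  9.42]
7.775 [ 0.47577285 -0.0159774   0.14177073]
```

View pics/side2.png

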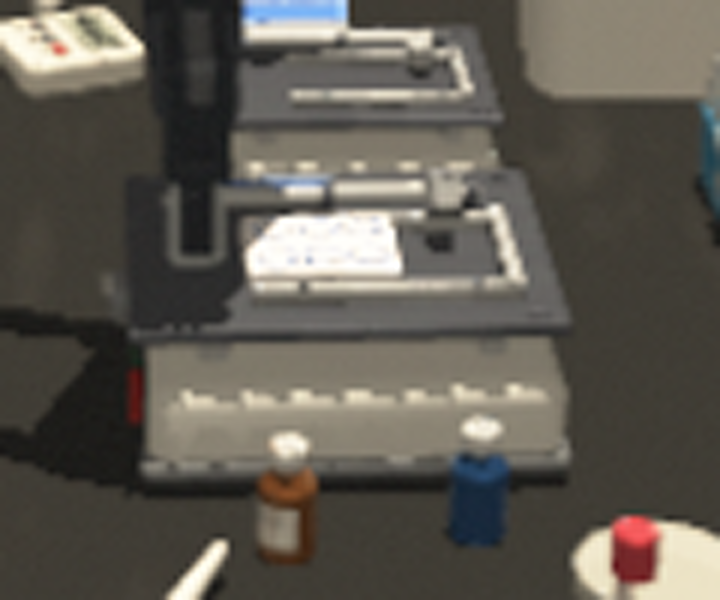

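The toe is visibly up, with the foot at crop (440,190) and dark below it, and the push finger stands behind the tile at (195,255). The force climbs more steeply over the last steps, which suggests the hard stop, so I ease up slightly and push.

Run:
```python
from h import *
Z=.1430
c,s=np.cos(TH),np.sin(TH)
def F():
    f=np.array(state()["ft_force"])-np.load("f0.npy"); return np.array([c*f[0]+s*f[1],-s*f[0]+c*f[1],f[2]])
manip.move_l([*L(-.060,.033),Z],vel=.03); print("raised",F().round(1),state()["eef_pos"][2])
xs=list(np.arange(-.055,-.017,.005))+list(np.arange(-.017,-.0079,.0015))
for x in xs:
    manip.move_l([*L(x,.033),Z],vel=.03 if x<-.018 else .02)
    f=F();e=state()["eef_pos"];print(round(x*1000,1),f.round(1),(loc(e)*1000).round(1),round(e[2],4))
    if abs(f[0])>14: break
print(state()["t"])
p=vision.grab_frame("side");pickle.dump(p,open("side3.pkl","wb"))
cv2.imwrite("pics/side3.png",cv2.resize(p["img"][190:290,290:410],None,fx=6,fy=6,interpolation=cv2.INTER_CUBIC))
```

```text
raised [ 0.9 -5.4  6.9] 0.1438991267342148
-55.0 [-2.9 -3.4  6.6] [-55.8  33. ] 0.1429
-50.0 [-3.  -0.6  5.9] [-51.1  33.5] 0.1425
-45.0 [-3.  -0.3  5.2] [-46.3  33.6] 0.1424
-40.0 [-2.4  0.   5.8] [-41.4  33.7] 0.1423
-35.0 [-3.6  0.1  4.7] [-36.4  33.8] 0.1423
-30.0 [-3.5  0.1  4.1] [-31.4  33.8] 0.1423
-25.0 [-1.   0.5  5.4] [-26.4  33.8] 0.1423
-20.0 [-2.9  0.8  5. ] [-21.4  33.8] 0.1423
-17.0 [-3.8  0.5  5.7] [-18.5  33.8] 0.1422
-15.5 [-3.2 -1.   5.3] [-17.1  33.7] 0.1422
-14.0 [-4.6  0.1  5.7] [-15.7  33.8] 0.1422
-12.5 [-3.9 -0.4  5. ] [-14.2  33.8] 0.1422
-11.0 [-3.2  0.4  5.7] [-12.7  33.8] 0.1422
-9.5 [-4.1 -0.5  4.9] [-11.2  33.8] 0.1422
-8.0 [-4.5  0.4  5.3] [-9.9 33.7] 0.1421
12.4083
```

View pics/side3.png

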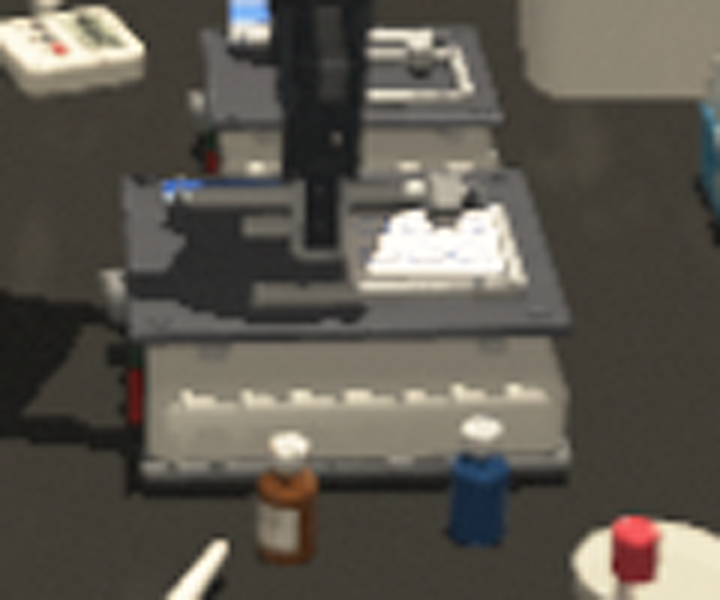

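The tile is under the lifted toe and its front is near the stop at crop (515,250). There is no contact force from the stop yet, so I continue in 1 mm steps.

```bash
cat > push2.py <<'E'
from h import *
Z=.1430
c,s=np.cos(TH),np.sin(TH)
def F():
    f=np.array(state()["ft_force"])-np.load("f0.npy"); return np.array([c*f[0]+s*f[1],-s*f[0]+c*f[1],f[2]])
for x in np.arange(-.007,.0005,.001):
    manip.move_l([*L(x,.033),Z],vel=.02)
    f=F();e=state()["eef_pos"];print(round(x*1000,1),f.round(1),(loc(e)*1000).round(1),round(e[2],4))
    if abs(f[0])>12: break
print(state()["t"])
p=vision.grab_frame("side");pickle.dump(p,open("side4.pkl","wb"))
cv2.imwrite("pics/side4.png",cv2.resize(p["img"][190:290,290:410],None,fx=6,fy=6,interpolation=cv2.INTER_CUBIC))
E
python3 push2.py
```

```text
-7.0 [-7.5 -1.2  7.9] [-9.6 33.7] 0.142
-6.0 [-12.1  -0.4  10.6] [-9.4 33.7] 0.1419
12.9583
```

View pics/side4.png

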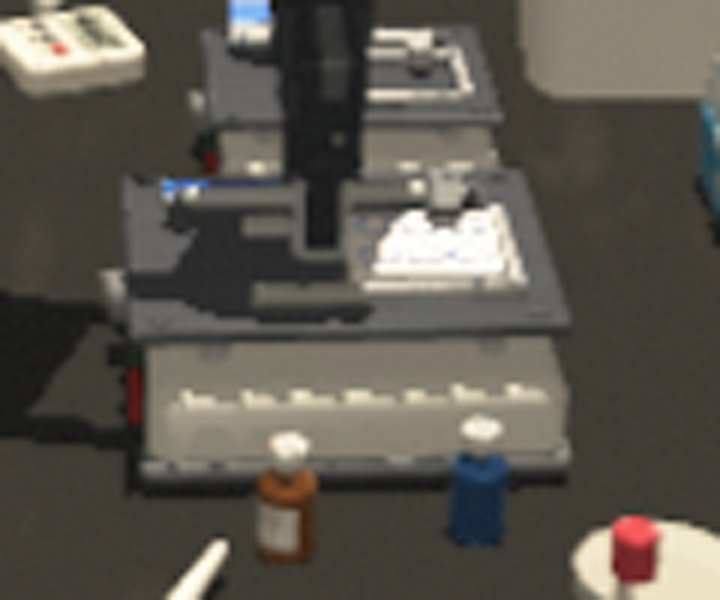

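There is a firm 12 N contact with no further movement at x = -9.4 mm, where home was expected at about -11 ± 2. I back off from the tile first, then raise to let the clip close and check.

Run:
```python
from h import *
manip.move_l([*L(-.016,.033),.1430],vel=.03)
print(loc(state()["eef_pos"])*1000)
manip.move_l([*L(-.016,.033),.185],vel=.04)
manip.move_l([*L(-.016,.033),.26],vel=.12)
manip.goto([.36,.16,.32],quat(-1))
manip.wait(.2)
S=state();print(S["t"],S["eef_pos"],S["ft_force"])
from fit import cloud
for n in("side","top"):
    p=vision.grab_frame(n);pickle.dump(p,open(n+"5.pkl","wb"))
    sl=(slice(190,290),slice(290,410)) if n=="side" else (slice(130,230),slice(300,420))
    cv2.imwrite(f"pics/{n}5.png",cv2.resize(p["img"][sl],None,fx=6,fy=6,interpolation=cv2.INTER_CUBIC))
    for nm in("tile","press_bar","clip_toe","stop"):
        print(n,nm,[(np.round(d["at"],1).tolist(),round(d["score"],2),(loc(w(p,*d["at"]))*1000).round(1).tolist(),w(p,*d["at"])[2].round(3)) for d in place_of(nm,p)[:2]])
```

```text
[-15.7461624   33.26117764]
16.6167 [0.36062892 0.15933364 0.31957923] [-0.35357547  0.66716285  0.0424735 ]
side tile [([233.2, 361.7], 0.77, [33.1, -20.9], np.float64(0.081)), ([182.2, 344.7], 0.74, [38.0, 469.4], np.float64(0.016))]
side press_bar [([220.0, 329.0], 0.76, [-38.9, 58.9], np.float64(0.079)), ([188.0, 337.4], 0.59, [12.9, 453.9], np.float64(0.003))]
side clip_toe [([203.0, 361.6], 0.61, [61.2, 208.1], np.float64(0.057)), ([232.3, 366.9], 0.57, [46.1, -15.6], np.float64(0.08))]
side stop [([231.2, 373.5], 0.88, [63.5, -4.4], np.float64(0.077)), ([202.0, 365.5], 0.6, [72.2, 209.6], np.float64(0.059))]
top tile [([176.3, 354.3], 0.95, [29.8, 8.4], np.float64(0.077))]
top press_bar [([202.1, 335.7], 0.67, [-30.7, 64.3], np.float64(0.075)), ([199.4, 257.6], 0.59, [1.8, 260.9], np.float64(0.069))]
top clip_toe [([171.9, 354.9], 0.73, [40.4, 5.6], np.float64(0.08)), ([203.0, 335.2], 0.3, [-33.2, 66.0], np.float64(0.077))]
top stop [([174.1, 268.2], 0.81, [69.4, 229.3], np.float64(0.053)), ([177.1, 353.8], 0.75, [27.3, 10.3], np.float64(0.08))]
```

View pics/side5.png

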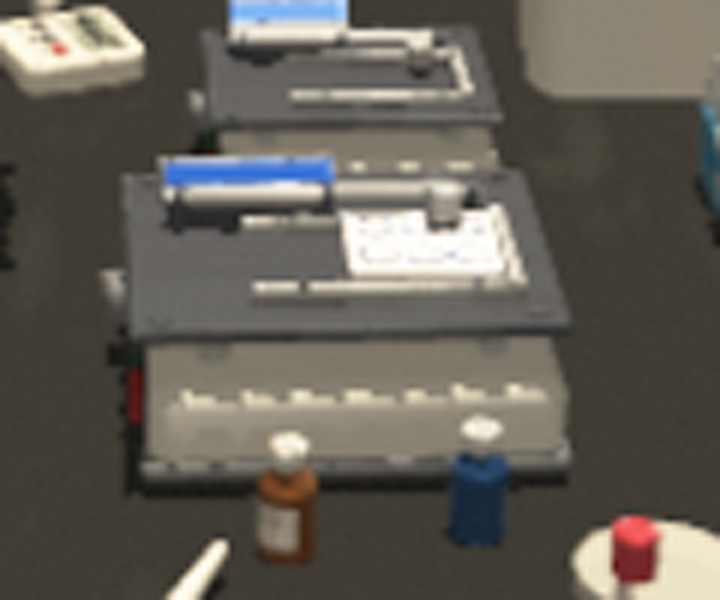

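View pics/top5.png

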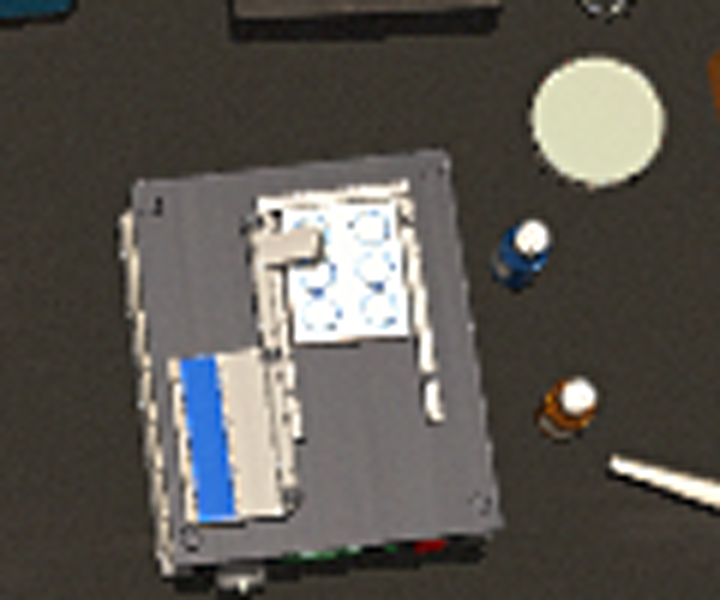

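The tile's front edge meets the stop at top crop (345,200). It lies square between the rails with the toe resting on it at (310,245), and the vials are in place. I hand it in.

```bash
python3 -c "
from rig import *
finish_job()"
```

```text
the job is handed in; nothing more can be done
```

The tile is loaded on the larger rotator, and the job was handed in at about 16.7 s of the 40 s allowed.

**What I did:** I pressed the bar down with one fingertip until the toe was visibly lifted. With the other fingertip I pushed the tile between the rails, under the toe, until it hit the end stop. I then backed off about 6 mm while still holding the bar, raised to let the clip close, and moved clear.

**Checks that agreed:**
- **Contact at the stop:** the push force rose to about 12 N with no further movement.
- **Tile position:** the networks put its centre at x ≈ 30 mm (top view) and 33 mm (side view), against 30 mm for home. Both pictures show it square against the stop with the toe resting on it.
- **Clip:** the bar rests at 75–79 mm, partly down, as it should with the toe on the tile.
- **Surroundings:** both vials still stand by the rotator, and the arm touches nothing. I did not re-measure the other bystanders.

**Checks that disagreed:**
- **Fingertip position:** the stop contact came about 1.6 mm farther along than my fitted frame predicted, which is within the calibration error.
- **Sideways position:** the two views put the tile's y at −21 mm and +8 mm. The rails hold it within about 2 mm of centre, so I took these as network error.
- **Stop and toe:** some network reports pointed at the smaller rotator or at the tile, so I discarded them.

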